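# Clear and pop open the push-to-open shelf lid

### The arm

A 6-joint arm with a two-finger parallel gripper is mounted at the origin on the work surface. World frame = base frame: x ahead of the robot, y to its left, z up, the work surface at z = 0. Lengths are in m, angles in rad, forces in N, time in s.
With the tool pointing down it reaches from about 0.225 to 0.875 m from the base axis. Payload 3.4 kg.
Tool frame: the origin (TCP) lies at the very end of the fingers, on their centre line; the grasp point (between the pads) lies 19 mm behind it; z points along the fingers, y is the direction in which the jaws open and shut (so a half turn about z gives the same grasp; the last joint's range is limited). The gripper opens to 85 mm and grips with 20 to 120 N. Pads are 22 mm wide; open, the fingers measure 114 mm over their backs; the gripper's body (76 mm by 85 mm) begins 54 mm behind the grasp point. The pads swing forward as they close: fully open they stand 13 mm farther back than shut.
Start: joints at [-1.309, 0.276, 1.505, -0, 1.361, -0.121], TCP at [0.215, -0.533, 0.231] pointing down, gripper open.
Joint ranges: [-2.89, 2.89], [-0.75, 2.08], [0.22, 2.7], [-1.18, 4.32], [0.11, 2.71], [-2.7, 2.7]. Speed limits (rad/s): [2.57, 2.57, 3.14, 3.14, 3.14, 3.14].

### API

Orientations are given as a unit quaternion [w, x, y, z].
In Python, from rig import telemetry, cams, sign_off, spotter gives the robot as it stands.
- The arm moves only by the tool servo_tool, never from a script. Its argument "steps" is a list of rows, each a list of 6 numbers: the shift along the tool's x, y, z in mm, then the turn, a rotation vector about the tool's x, y, z in degrees. In form: [[x, y, z, ax, ay, az], ...]. A call has 1 to 8 rows; each row is the pose to reach, as a shift and turn from the pose commanded when the call began, along the tool's axes at that moment; what a row does not reach only later rows make up. A row lasts 1/10 s, in which the tool goes at most 50 mm and 8.59 degrees, less where a joint would pass 70% of its speed; a pose out of reach is approached as far as the arm can. A call with a gripper value outside its range is refused whole. "hand" is the closure in counts, from 0 (fully open) to 255 (shut), set as the call begins (left out, the last holds). The fingers move at their own pace and stop on an object; "grip_force" is the grip in N (left out, the last holds). Time passes only in rows, so rows that repeat a pose let the fingers close. It gives the time, the measured TCP pose, the force and the opening at its end, in the units of the state.
- telemetry.get_state(): the state, without advancing time (a new reading comes with each control period).
- cams.get_image(name): name is "scene" or "top" or "wrist"; returns (picture, depth): 420x560x3 uint8, red, green, blue; 420x560 float32, m along the optical axis (not along the pixel's ray), 0 where there is no reading.
- cams.camera_model(name): a dict with "camera_matrix" (3x3 intrinsics, pixels), "origin" and "rotation" of the camera in the world; the wrist camera has in their place "tool_from_camera" (4x4, takes a point from camera to tool coordinates, whose origin is the TCP and whose axes are the flange's). Camera axes: x right, y up, looking along -z (the intrinsics and any distortion apply to the point x, -y, -z); pixel columns grow to the right and rows downward; lengths in m; the calibration is good to about 2 mm. A picture is of the moment at which its call begins: read the wrist's pose just before it. camera_model takes no time and is no camera call.
- sign_off(): hands the job in, once; it reports no verdict.
Trained networks look in the newest picture that a camera, given by its name, has taken for a name from the list of things; names that differ only in an ending like _2 or _b are one class to them, and where a whole thing is asked for, a point or a joint stands for the part that bears it (a point fixed in the world has none). Each returns a list of dicts, best first, with "conf" (0 to 1); they miss things now and then, are a little off and sometimes report something else, mostly with a low value. They report only what shows in the picture. A call takes as long as a camera call. They do not tell look-alikes from the thing itself.
- spotter.outline_of(query, camera): "region" (420x560 bool, what is visible of it) and "rect" ([left, top, width, height] in pixels, round what is visible of it).
The state is a dict: "clock": time; "qpos": joint angles; "qd": joint speeds; "effort": joint torques, N m; "position": TCP position; "ee_rot": TCP orientation; "contact_force": force on the tool from outside, world axes, zero at the start; "moment": the same for the moment, N m; "width": finger opening in m.
Only numpy, scipy, OpenCV 4.12 (cv2) and the standard library are available. Lean on these libraries where they do the work, as an engineer would, in place of code of your own. Each camera call takes 0.05 s, during which the arm holds its last target.

### The job

The square canister has been left standing on the flush push-to-open lid in the top of the oak shelf: with the fingers, push it along the shelf to either side, still upright, until it is wholly off the lid. Then press down on the lid near its front edge (the edge towards the robot) until the catch lets go, and back off so that the lid springs up and stays ajar. Grip and lift nothing, and leave the jar, the jug and the mug where they stand.

Things in the scene. Friction and masses are not known exactly. Their poses are not given: they have to be found in the camera images.
- shelf: Light oak shelf on two steel feet, 200 (x, depth) x 660 (y, length) mm, top 140 mm above the desk. Origin: on the desk under its centre; x points away from the robot, z up. A flush oak lid covers shelf x -80 to +50, y -99 to +99 mm; 3 mm gap, then fixed board. The plain board each side of it has room for the canister before the jar or jug, which stand about 275 mm from the middle.
- lid (a joint): Lid angle, rad: 0 shut and flush, grows as the front edge rises. Touch catch: pressing the lid in to -0.03 rad (front edge 4 mm down) frees it; solid stop at -0.055 (7 mm). Takes 6 to 8 N at lid_front; the canister's weight does not free it. When the finger backs off, a damped spring lifts it in about 1 s to rest at about 0.42 (front edge 53 mm up). It cannot be shut again.
- lid_front (a point): Point on the lid's top surface, mid-length in y, 25 mm in from the lid's front edge (105 mm from the hinge): a good place to press, at 140 mm height when shut. It moves with the lid.
- lid_hinge (a point): Middle of the lid's hinge axis, which runs along the shelf's y at the lid's far edge, 5 mm below the top surface.
- canister: Loose square canister of green plastic with a grey clip-on lid, 70 x 70 mm, 65 mm high, about 200 g. Origin: centre of its underside; z up, x and y square to its sides. It starts wholly on the lid.
- jar: Closed coffee jar of brown glass with a black cap, loose, 66 mm across, 105 mm high, at one end of the shelf. Origin: centre of its underside. Leave it.
- jug: Stainless creamer jug, loose, 72 mm across, 84 mm high, handle reaching 56 mm from its axis along its own +y, at the other end of the shelf. Origin: centre of its underside. Leave it.
- mug: Matte black ceramic mug, loose, 82 mm across, 92 mm high, handle along its own +y, on the desk to the left. Origin: centre of its underside. Leave it.
Mind the look-alikes: they are no part of the job. What is shaped like the canister but turquoise is not meant.

How it is judged:
On the way, in this order (a step that is already met when the one before it is completed fails the run):
1. the canister stands upright on the shelf wholly off the lid, the lid still shut ((y of canister in the frame of shelf between 0.13 and 0.3 m or y of canister in the frame of shelf between -0.3 and -0.13 m) and x of canister in the frame of shelf between -0.1 and 0.1 m and z of canister in the frame of shelf between 0.13 and 0.15 m and angle between canister's own z axis and vertical below 0.12 rad and value of joint lid below 0.05 rad), for 0.2 s.
2. the lid is pressed in until its catch lets go (value of joint lid below -0.02 rad).
3. the lid springs up ajar (value of joint lid above 0.3 rad), for 0.2 s.
At the end, for the whole second after the job is handed in: The lid rests ajar (0.3 to 0.6 rad). The canister is at rest, upright (within 0.12 rad) on the shelf's plain board to one side of the lid: its centre at least 130 mm from the middle of the lid along the shelf, and not beyond 300 mm ((y of canister in the frame of shelf between 0.13 and 0.3 m or y of canister in the frame of shelf between -0.3 and -0.13 m) and x of canister in the frame of shelf between -0.1 and 0.1 m and z of canister in the frame of shelf between 0.13 and 0.15 m and angle between canister's own z axis and vertical below 0.12 rad and value of joint lid between 0.3 and 0.6 rad and linear speed of canister below 0.02 m/s and velocity of joint lid below 0.1 rad/s); the robot touches nothing.
It fails at once if the canister is lifted (15 mm above the shelf) or falls off (z of canister in the frame of shelf above 0.155 m or z of canister in the frame of shelf below 0.12 m).
It fails at once if the canister is tipped (angle between canister's own z axis and vertical above 0.35 rad).
It fails at once if the lid opens while the canister stands on it (value of joint lid above 0.08 rad and y of canister in the frame of shelf between -0.125 and 0.125 m).
It fails at once if the jar, jug or mug is shifted by more than 20 mm or tipped (distance of any of jar, jug, mug from where it was at the start of the episode above 0.02 m or angle between any of jar, jug, mug's own z axis and vertical above 0.35 rad).
It also fails if it takes over 48 s, if anything falls off the work surface, if the arm or the gripper's body presses on something with over 40 N, if the wrist force passes 120 N, or if a joint passes its speed limit or range.

## Working session

There is one attempt and no reset: what is moved stays moved. The work goes in short steps, Python scripts to look and compute and a tool call to move; the robot and the scene stay as the last step left them, time stands still between calls to the robot, and variables do not carry over. Pictures are saved under pics/ and viewed, and the job is handed in when it is done.

Besides the shell and the picture viewer there is one more tool, called after "Emit:" as a command line: name --pt "numbers of a row" for each row, then --argument value for the rest. servo_tool: Moves the arm, as the interface text tells. Its arguments: {"type":"object","properties":{"steps":{"type":"array","items":{"type":"array","items":{"type":"number"}}},"hand":{"type":"number"},"grip_force":{"type":"number"}},"required":["steps"]}

```bash
mkdir -p pics; cat > h.py <<'E'
import numpy as np,cv2
from rig import telemetry,cams,sign_off,spotter
def pts(name,depth):
    m=cams.camera_model(name);K=np.array(m['camera_matrix'])
    v,u=np.mgrid[:420,:560]
    d=depth
    x=(u-K[0,2])/K[0,0]*d;y=(v-K[1,2])/K[1,1]*d
    p=np.stack([x,-y,-d],-1)
    P=p@np.array(m['rotation']).T+np.array(m['origin'])
    P[d<=0]=np.nan
    return P
def save(n,im): cv2.imwrite('pics/'+n,im[:,:,::-1])
E
python3 - <<'E'
from h import *
print(telemetry.get_state())
for c in('scene','top'):
    im,d=cams.get_image(c);save(c+'0.png',im);np.save(c+'d.npy',d);P=pts(c,d)
    print(c,{k:v for k,v in cams.camera_model(c).items()})
    for q in('canister','jar','jug','lid','shelf'):
        for r in spotter.outline_of(q,c)[:3]:
            R=P[r['region']];print(c,q,round(r['conf'],2),r['rect'],np.nanmedian(R,0).round(3),np.nanpercentile(R,3,axis=0).round(3),np.nanpercentile(R,97,axis=0).round(3),im[r['region']].mean(0).round())
E
```

```text
{'clock': 0.0, 'qpos': array([-1.30901334e+00,  2.76592896e-01,  1.50614156e+00,  9.19462384e-06,
        1.36068198e+00, -1.20986503e-01]), 'qd': array([ 0.00083524,  0.00044697, -0.00105212, -0.0006215 ,  0.00027135,
        0.00111826]), 'effort': array([ 3.18801474e-03, -4.16764784e+01, -2.45806539e+01,  2.99728645e-04,
        1.12171308e-02, -1.02820212e-05]), 'position': array([ 0.21462536, -0.53287523,  0.23043754]), 'ee_rot': array([-9.09946775e-04,  9.81741548e-01,  1.90217512e-01, -5.96581947e-05]), 'contact_force': array([-0.08753635,  0.4973468 ,  0.33200572]), 'moment': array([0.01616831, 0.02583336, 0.01324019]), 'width': 0.08543590139046357}Traceback (most recent call last):
  File "<stdin>", line 4, in <module>
  File "h.py", line 9, in pts
    P=p@np.array(m['rotation']).T+np.array(m['origin'])
      ~^~~~~~~~~~~~~~~~~~~~~~~~~~
ValueError: matmul: Input operand 1 has a mismatch in its core dimension 0, with gufunc signature (n?,k),(k,m?)->(n?,m?) (size 4 is different from 3)
```

```bash
sed -i "s/np.array(m\['rotation'\]).T/rot(m['rotation']).T/" h.py; cat >> h.py <<'E'
from scipy.spatial.transform import Rotation as Ro
def rot(q):
    q=np.array(q); return Ro.from_quat(q[[1,2,3,0]]).as_matrix()
E
python3 - <<'E'
from h import *
for c in('scene','top'):
    im,d=cams.get_image(c);save(c+'0.png',im);np.save(c+'d.npy',d);P=pts(c,d);np.save(c+'P.npy',P)
    print(c,{k:v for k,v in cams.camera_model(c).items()})
    for q in('canister','jar','jug','lid','shelf'):
        for r in spotter.outline_of(q,c)[:3]:
            R=P[r['region']];print(c,q,round(r['conf'],2),r['rect'],np.nanmedian(R,0).round(3),np.nanpercentile(R,3,axis=0).round(3),np.nanpercentile(R,97,axis=0).round(3),im[r['region']].mean(0).round())
E
```

```text
scene {'camera_matrix': array([[495.59159782,   0.        , 281.34835772],
       [  0.        , 495.59159782, 211.71033509],
       [  0.        ,   0.        ,   1.        ]]), 'origin': array([ 1.2125054 , -0.25338572,  1.01351753]), 'rotation': array([0.79267845, 0.29335818, 0.19548536, 0.49738047])}
scene canister 0.66 [258.5, 186.5, 33.8, 19.3] [0.393 0.093 0.066] [0.37  0.059 0.049] [0.416 0.127 0.07 ] [ 77. 168. 164.]
scene canister 0.6 [225.7, 208.7, 37.7, 44.3] [ 0.576 -0.055  0.205] [ 0.521 -0.089  0.149] [ 0.594 -0.018  0.209] [104. 113. 108.]
scene jar 0.69 [96.6, 236.4, 44.8, 55.5] [ 0.557 -0.315  0.219] [ 0.513 -0.345  0.143] [ 0.569 -0.286  0.248] [105.  89.  75.]
scene jug 0.61 [349.0, 176.8, 35.7, 51.1] [0.625 0.219 0.201] [0.581 0.197 0.144] [0.644 0.255 0.228] [129. 130. 129.]
scene lid 0.62 [201.6, 207.9, 98.8, 64.1] [ 0.566 -0.028  0.142] [ 0.486 -0.134  0.138] [0.619 0.056 0.145] [191. 166. 126.]
scene shelf 0.84 [102.3, 183.5, 302.2, 158.2] [ 0.607 -0.077  0.141] [ 0.461 -0.353  0.027] [0.7   0.245 0.145] [182. 157. 120.]
top {'camera_matrix': array([[485.9214
[... 311 characters left out ...]
 [0.401 0.093 0.065] [0.367 0.061 0.06 ] [0.433 0.127 0.069] [ 89. 158. 151.]
top canister 0.69 [326.8, 161.2, 40.8, 39.6] [ 0.549 -0.05   0.205] [ 0.514 -0.087  0.145] [ 0.587 -0.015  0.209] [125. 121. 112.]
top jar 0.83 [445.1, 169.8, 48.5, 37.8] [ 0.531 -0.304  0.241] [ 0.504 -0.341  0.15 ] [ 0.562 -0.286  0.248] [101.  83.  65.]
top jug 0.6 [209.2, 134.7, 28.5, 40.8] [0.6   0.227 0.223] [0.57  0.198 0.158] [0.635 0.255 0.228] [119. 115. 109.]
top lid 0.66 [297.7, 150.9, 88.8, 66.5] [ 0.541 -0.014  0.141] [ 0.483 -0.133  0.137] [0.615 0.054 0.145] [182. 156. 114.]
top shelf 0.86 [194.1, 115.6, 295.6, 130.2] [ 0.557 -0.034  0.14 ] [ 0.441 -0.339  0.114] [0.681 0.266 0.144] [181. 155. 113.]
```

View pics/scene0.png

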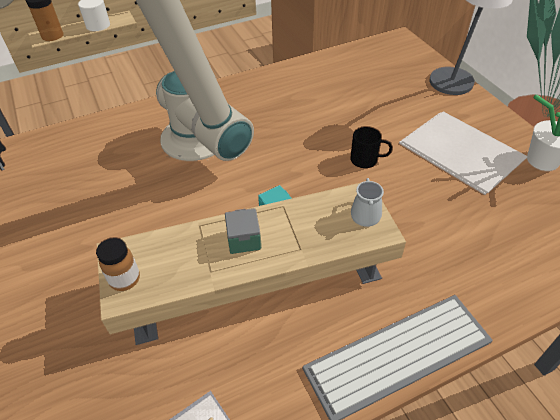

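View pics/top0.png

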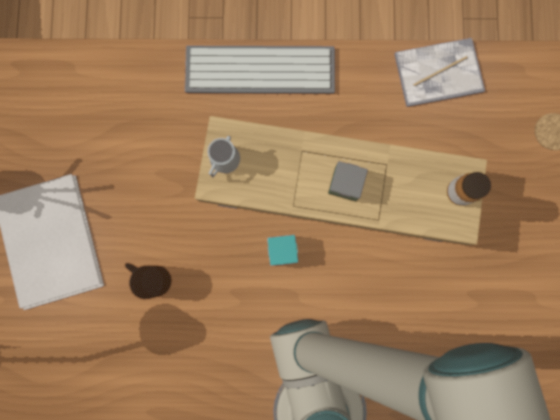

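```bash
python3 - <<'E'
from h import *
P=np.load('topP.npy');z=P[...,2]
for n,lo,hi,b in(('shelf',.132,.15,None),('can',.195,.215,None)):
    m=(z>lo)&(z<hi)&(P[...,0]>.4)&(P[...,0]<.75)&(abs(P[...,1])<.45)
    if n=='can': m&=abs(P[...,1]+.05)<.08
    m=m.astype(np.uint8)
    k,l,s,c=cv2.connectedComponentsWithStats(m);i=1+s[1:,4].argmax()
    Q=P[l==i][:,:2].astype(np.float32)
    r=cv2.minAreaRect(Q*1000);print(n,r,np.median(z[l==i]))
    if n=='shelf':S=r
# jar/jug
c=np.array(S[0])/1000
a=np.deg2rad(S[2]); 
for a in (a,a-np.pi/2):
  if abs(a)<np.pi/4: break
ex=np.array([np.cos(a),np.sin(a)]);ey=np.array([-ex[1],ex[0]])
print('yaw',np.rad2deg(a),c)
for n,p in(('can',(.549,-.05)),('jar',(.532,-.313)),('jug',(.603,.227))):
    d=np.array(p)-c;print(n,d@ex,d@ey)
im=cv2.imread('pics/top0.png')
cv2.imwrite('pics/topz.png',cv2.resize(im[100:260,180:500],None,fx=2.5,fy=2.5))
E
```

```text
shelf ((564.9105224609375, -42.354034423828125), (661.6611938476562, 201.6317596435547), 81.06483459472656) 0.14020720391871633
can ((552.415771484375, -52.22254943847656), (69.1045913696289, 71.2443618774414), 74.27169799804688) 0.20540232277838122
yaw -8.935165405273436 [ 0.56491052 -0.04235403]
can -0.01452989761812266 -0.010024349843200569
jar 0.009524699288815454 -0.27247315698022057
jug -0.004207933741768493 0.27200128208009683
```

View pics/topz.png

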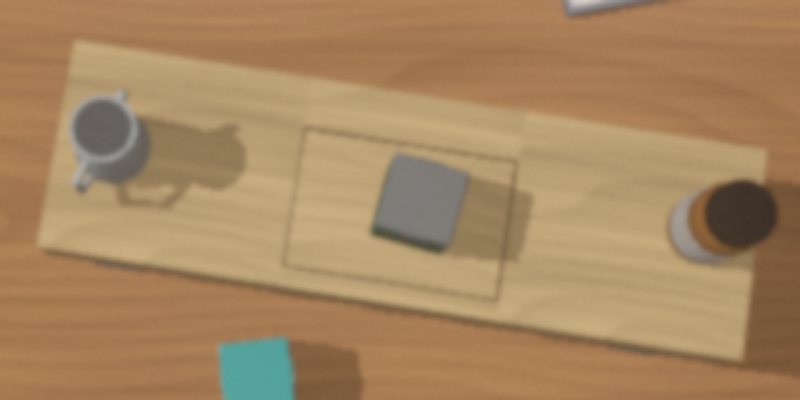

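Emit:
servo_tool --pt "0 0 -45 0 0 0" --pt "0 0 -80 0 0 -5" --pt "36 -26 -80 0 0 -13" --pt "73 -53 -80 0 0 -21" --pt "110 -79 -80 0 0 -29" --pt "146 -105 -80 0 0 -37" --pt "182 -131 -80 0 0 -45" --pt "219 -158 -80 0 0 -53" --hand 170

```text
clock: 1.45
position: [0.3595, -0.3036, 0.3115]
ee_rot: [0.0, 0.792, 0.61, 0.0]
contact_force: [0.9, 0.0, 0.1]
width: 0.0284
```

```bash
cat >> h.py <<'E'
C=np.array([.5649,-.0424]);A=np.deg2rad(-8.94)
EX=np.array([np.cos(A),np.sin(A)]);EY=np.array([-EX[1],EX[0]])
def status():
    s=telemetry.get_state();R=rot(s['ee_rot']);p=s['position']
    d=p[:2]-C
    print('t',round(s['clock'],2),'pos',p.round(4),'shelf xy',(d@EX).round(4),(d@EY).round(4),'F',s['contact_force'].round(1),'w',round(s['width'],4),'toolz',R[:,2].round(3),'ytool ang',np.rad2deg(np.arctan2(R[1,1],R[0,1])).round(2),'q',s['qpos'].round(2))
    return s,R
def goto(sx,sy,z,ang=-8.94):
    s,R=status();w=np.r_[C+sx*EX+sy*EY,z]
    t=R.T@(w-s['position'])*1000
    a=np.deg2rad(ang);Y=np.array([np.cos(a),np.sin(a),0]);Z=np.array([0,0,-1.]);X=np.cross(Y,Z)
    T=np.stack([X,Y,Z],1)
    print('shift',t.round(1),'turn',np.rad2deg(Ro.from_matrix(R.T@T).as_rotvec()).round(2))
E
python3 -c "
from h import *
goto(-.011,.06,.31)"
```

```text
t 1.45 pos [ 0.3595 -0.3036  0.3115] shelf xy -0.1623 -0.2899 F [0.9 0.  0.1] w 0.0284 toolz [ 0.001 -0.001 -1.   ] ytool ang -14.77 q [-0.85  0.08  1.56  0.    1.5  -0.59]
shift [363.5 114.9   1.5] turn [ 0.04  0.03 -5.83]
```

Emit:
servo_tool --pt "44 14 0 0 0 -3" --pt "88 28 0 0 0 -5.8" --pt "132 42 0 0 0 -5.8" --pt "176 56 0 0 0 -5.8" --pt "220 70 0 0 0 -5.8" --pt "264 84 0 0 0 -5.8" --pt "308 98 0 0 0 -5.8" --pt "350 111 0 0 0 -5.8"

```text
clock: 2.25
position: [0.5579, 0.006, 0.3115]
ee_rot: [0.0, 0.762, 0.648, 0.0]
contact_force: [0.7, 0.1, 0.5]
width: 0.0285
```

```bash
python3 -c "
from h import *
goto(-.011,.065,.24)
im,d=cams.get_image('scene');save('s1.png',im)
im,d=cams.get_image('wrist');save('w1.png',im)"
```

```text
t 2.25 pos [0.5579 0.006  0.3115] shelf xy -0.0144 0.0468 F [0.7 0.1 0.5] w 0.0285 toolz [ 0.001 -0.    -1.   ] ytool ang -9.23 q [-0.11  0.22  1.39 -0.    1.53  0.05]
shift [18.3  3.3 71.5] turn [ 0.04  0.01 -0.29]
```

View pics/s1.png

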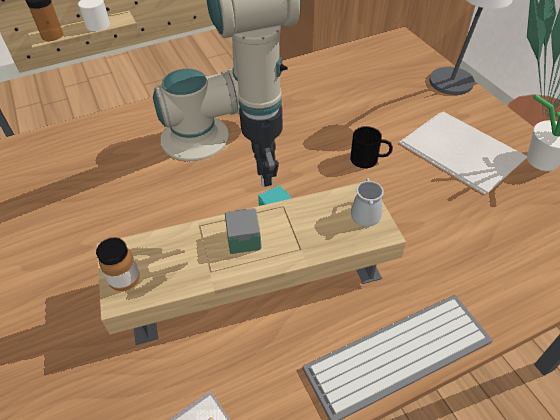

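View pics/w1.png

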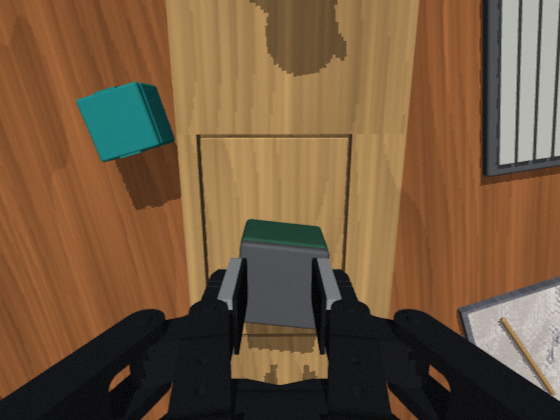

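The wrist view shows the canister (green face at about 285,235) between the fingers' directions and square-ish to the shelf; the scene view agrees. I move to the far (jug) side of it, then down.

Emit:
servo_tool --pt "10 3 0 0 0 0" --pt "18 3 0 0 0 0" --pt "18 3 0 0 0 0" --pt "18 3 35 0 0 0" --pt "18 3 70 0 0 0" --pt "18 3 100 0 0 0" --pt "18 3 100 0 0 0"

```text
clock: 3.05
position: [0.5594, 0.0205, 0.2075]
ee_rot: [-0.003, 0.762, 0.647, -0.003]
contact_force: [-0.4, -0.0, -0.7]
width: 0.0285
```

```bash
python3 -c "
from h import *
goto(-.011,.065,.154)
im,d=cams.get_image('wrist');save('w2.png',im)"
```

```text
t 3.05 pos [0.5594 0.0205 0.2075] shelf xy -0.0152 0.0613 F [-0.4 -0.  -0.7] w 0.0285 toolz [-0.009  0.    -1.   ] ytool ang -9.36 q [-0.09  0.27  1.57 -0.    1.31  0.08]
shift [ 3.8  4.7 53.4] turn [-0.52  0.06 -0.42]
```

View pics/w2.png

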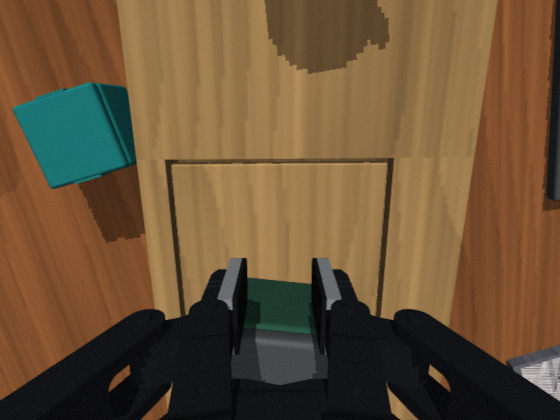

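Emit:
servo_tool --pt "4 4 15 0 0 0" --pt "4 4 30 0 0 0" --pt "4 4 45 0 0 0" --pt "4 4 51 0 0 0" --pt "4 4 51 0 0 0"

```text
clock: 3.6
position: [0.568, 0.0242, 0.1612]
ee_rot: [0.0, 0.762, 0.647, 0.0]
contact_force: [0.0, 0.0, -0.9]
width: 0.0285
```

```bash
python3 -c "
from h import *
goto(-.011,-.119,.154)
im,d=cams.get_image('wrist');save('w3.png',im)"
```

```text
t 3.6 pos [0.568  0.0242 0.1612] shelf xy -0.0073 0.0663 F [ 0.   0.  -0.9] w 0.0285 toolz [ 0.001 -0.    -1.   ] ytool ang -9.29 q [-0.08  0.31  1.63 -0.    1.2   0.08]
shift [-185.3   -2.6    7.2] turn [ 0.07  0.01 -0.35]
```

View pics/w3.png

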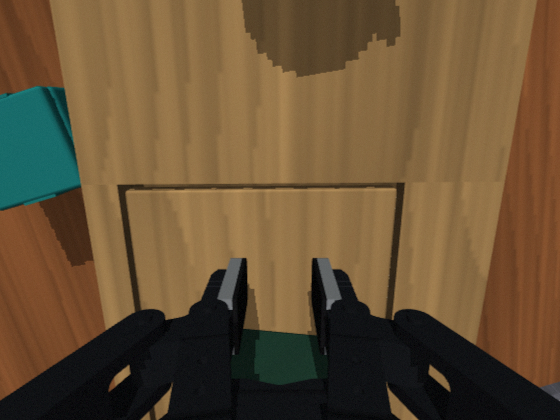

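Emit:
servo_tool --pt "0 -2 7 0 0 0" --pt "-4 -2 7 0 0 0" --pt "-10 -2 7 0 0 0" --pt "-16 -2 7 0 0 0" --pt "-22 -2 7 0 0 0" --pt "-27 -2 7 0 0 0" --pt "-32 -2 7 0 0 0" --pt "-37 -2 7 0 0 0"

```text
clock: 4.45
position: [0.5594, -0.0117, 0.1533]
ee_rot: [-0.0, 0.762, 0.648, 0.0]
contact_force: [-0.3, 1.8, 0.8]
width: 0.0285
```

Emit:
servo_tool --pt "-5 0 0 0 0 0" --pt "-10 0 0 0 0 0" --pt "-15 0 0 0 0 0" --pt "-20 0 0 0 0 0" --pt "-25 0 0 0 0 0" --pt "-30 0 0 0 0 0" --pt "-34 0 0 0 0 0" --pt "-37 0 0 0 0 0"

```text
clock: 5.25
position: [0.5536, -0.0485, 0.1533]
ee_rot: [0.0, 0.762, 0.648, -0.0]
contact_force: [0.6, 2.4, 1.3]
width: 0.0286
```

```bash
cat > look.py <<'E'
from h import *
import sys
n=sys.argv[1]
im,d=cams.get_image('scene');save(n+'s.png',im)
P=pts('scene',d);z=P[...,2]
D=P[...,:2]-C
for r in spotter.outline_of('canister','scene'):
    g=P[r['region']];g=g[~np.isnan(g[:,0])];t=g[(g[:,2]>.195)&(g[:,2]<.215)]
    if len(t)>30:
        q=t[:,:2]-C;l=np.stack([q@EX,q@EY],1).astype(np.float32)
        print('can',cv2.minAreaRect(l*1000),'z',np.median(t[:,2]),len(t))
E
python3 look.py p1; python3 -c "
from h import *
goto(-.011,-.119,.154)"
```

```text
can ((-6.217861175537109, -56.266876220703125), (73.66294860839844, 67.98506164550781), 0.08483405411243439) z 0.20641422865021763 891
t 5.35 pos [ 0.5535 -0.0488  0.1532] shelf xy -0.0103 -0.0081 F [ 0.  -0.6 -0.8] w 0.0285 toolz [-0.    -0.001 -1.   ] ytool ang -9.29 q [-0.21  0.3   1.67 -0.    1.17 -0.05]
shift [-110.9   -0.    -0.7] turn [-0.01  0.05 -0.35]
```

View pics/p1s.png

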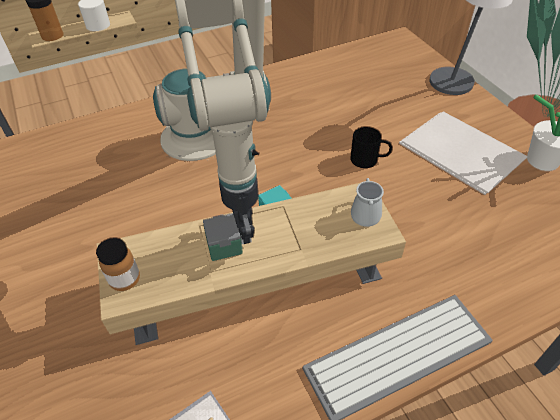

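The canister (scene pixel ~223,237) has straightened against the fingers and moves along. Continuing the push.

Emit:
servo_tool --pt "-5 0 0 0 0 0" --pt "-10 0 0 0 0 0" --pt "-15 0 0 0 0 0" --pt "-20 0 0 0 0 0" --pt "-25 0 0 0 0 0" --pt "-30 0 0 0 0 0" --pt "-35 0 0 0 0 0" --pt "-40 0 0 0 0 0"

```text
clock: 6.15
position: [0.5471, -0.088, 0.1532]
ee_rot: [-0.0, 0.762, 0.648, -0.0]
contact_force: [0.2, 2.1, 0.6]
width: 0.0287
```

Emit:
servo_tool --pt "-5 0 0 0 0 0" --pt "-10 0 0 0 0 0" --pt "-15 0 0 0 0 0" --pt "-20 0 0 0 0 0" --pt "-25 0 0 0 0 0" --pt "-30 0 0 0 0 0" --pt "-35 0 0 0 0 0" --pt "-40 0 0 0 0 0"

```text
clock: 6.95
position: [0.5407, -0.1274, 0.1533]
ee_rot: [0.0, 0.762, 0.648, -0.0]
contact_force: [0.4, 2.0, 0.6]
width: 0.0286
```

```bash
python3 look.py p2; python3 -c "
from h import *
goto(-.011,-.119,.154)"
```

```text
can ((-7.066991806030273, -135.16262817382812), (69.40655517578125, 75.43528747558594), 89.22232818603516) z 0.2067983766270564 918
can ((-4.928676605224609, 272.9195861816406), (75.24073791503906, 54.9845085144043), 7.563453197479248) z 0.20251632847422923 198
t 7.05 pos [ 0.5406 -0.1279  0.1532] shelf xy -0.0108 -0.0883 F [-0.1  1.5 -0.4] w 0.0284 toolz [-0.    -0.001 -1.   ] ytool ang -9.3 q [-0.36  0.3   1.67 -0.    1.17 -0.19]
shift [-30.7  -0.1  -0.8] turn [-0.01  0.05 -0.36]
```

View pics/p2s.png

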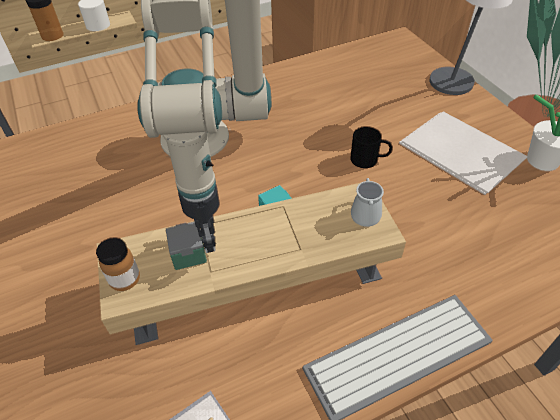

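The canister stands at about pixel (186,245), just clear of the lid's line; another 28 mm for margin, then back off.

Emit:
servo_tool --pt "-5 0 0 0 0 0" --pt "-10 0 0 0 0 0" --pt "-15 0 0 0 0 0" --pt "-20 0 0 0 0 0" --pt "-24 0 0 0 0 0" --pt "-27 0 0 0 0 0" --pt "-28 0 0 0 0 0" --pt "-28 0 0 0 0 0"

```text
clock: 7.85
position: [0.5362, -0.155, 0.1532]
ee_rot: [0.0, 0.762, 0.648, -0.0]
contact_force: [0.6, 0.8, 0.0]
width: 0.0289
```

Emit:
servo_tool --pt "10 0 0 0 0 0" --pt "25 0 0 0 0 0" --pt "40 0 -10 0 0 0" --pt "65 0 -40 0 0 0" --pt "90 0 -40 0 0 0" --pt "110 0 -40 0 0 0" --pt "120 0 -40 0 0 0" --pt "120 0 -40 0 0 0" --hand 255

```text
clock: 8.65
position: [0.5557, -0.0343, 0.1937]
ee_rot: [0.0, 0.761, 0.649, 0.0]
contact_force: [-0.8, 0.1, 1.0]
width: 0.0001
```

```bash
python3 look.py p3; python3 -c "
from h import *
goto(-.055,0,.16)
im,d=cams.get_image('top');save('p3t.png',im)"
```

```text
can ((-6.973421096801758, -163.06666564941406), (69.12724304199219, 74.86560821533203), 89.05824279785156) z 0.20632515057458745 949
t 8.75 pos [ 0.5555 -0.0362  0.1934] shelf xy -0.0102 0.0047 F [-0.3  0.1 -0.2] w 0.0001 toolz [-0.    -0.001 -1.   ] ytool ang -9.21 q [-0.19  0.27  1.61 -0.    1.26 -0.03]
shift [ -4.8 -44.7  33.4] turn [ 0.    0.05 -0.27]
```

View pics/p3s.png

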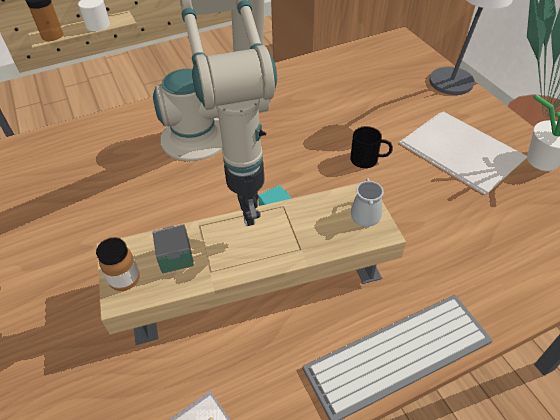

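Emit:
servo_tool --pt "-5 -20 0 0 0 0" --pt "-5 -45 0 0 0 0" --pt "-5 -45 15 0 0 0" --pt "-5 -45 30 0 0 0" --pt "-5 -45 45 0 0 0" --pt "-5 -45 47 0 0 0" --pt "-5 -45 47 0 0 0"

```text
clock: 9.5
position: [0.5101, -0.0346, 0.146]
ee_rot: [-0.0, 0.762, 0.647, -0.0]
contact_force: [-0.3, -0.5, -0.6]
width: -0.0001
```

```bash
python3 -c "
from h import *
goto(-.055,0,.136)"
```

```text
t 9.5 pos [ 0.5101 -0.0346  0.146 ] shelf xy -0.0553 -0.0008 F [-0.3 -0.5 -0.6] w -0.0001 toolz [-0.001 -0.    -1.   ] ytool ang -9.33 q [-0.2   0.25  1.77 -0.    1.12 -0.04]
shift [ 0.8  0.3 10. ] turn [-0.06  0.02 -0.39]
```

Emit:
servo_tool --pt "0 0 2 0 0 0" --pt "0 0 4 0 0 0" --pt "0 0 6 0 0 0" --pt "0 0 8 0 0 0" --pt "0 0 9 0 0 0" --pt "0 0 9 0 0 0"

```text
clock: 10.1
position: [0.5107, -0.0341, 0.1384]
ee_rot: [0.001, 0.762, 0.648, 0.0]
contact_force: [-2.1, -0.7, 5.7]
width: -0.0002
```

Emit:
servo_tool --pt "0 0 1 0 0 0" --pt "0 0 2 0 0 0" --pt "0 0 2.5 0 0 0" --pt "0 0 2.5 0 0 0"

```text
clock: 10.5
position: [0.5107, -0.034, 0.1361]
ee_rot: [0.001, 0.762, 0.648, 0.0]
contact_force: [-1.8, -0.5, 7.8]
width: -0.0001
```

Emit:
servo_tool --pt "0 0 0.7 0 0 0" --pt "0 0 1 0 0 0" --pt "0 0 1 0 0 0"

```text
clock: 10.8
position: [0.5107, -0.034, 0.1352]
ee_rot: [0.001, 0.762, 0.648, 0.0]
contact_force: [-2.6, -0.0, 7.0]
width: -0.0001
```

Emit:
servo_tool --pt "0 0 -10 0 0 0" --pt "0 0 -40 0 0 0" --pt "0 0 -80 0 0 0" --pt "0 0 -120 0 0 0" --pt "0 0 -150 0 0 0" --pt "0 0 -150 0 0 0" --pt "0 0 -150 0 0 0" --pt "0 0 -150 0 0 0"

```text
clock: 11.6
position: [0.5094, -0.0337, 0.2826]
ee_rot: [-0.001, 0.762, 0.648, -0.001]
contact_force: [-0.3, 0.3, -0.6]
width: 0.0002
```

Emit:
servo_tool --pt "0 -40 0 0 0 0" --pt "0 -80 0 0 0 0" --pt "0 -120 0 0 0 0" --pt "0 -120 0 0 0 0" --pt "0 -120 0 0 0 0" --pt "0 -120 0 0 0 0" --pt "0 -120 0 0 0 0" --pt "0 -120 0 0 0 0"

```text
clock: 12.4
position: [0.3928, -0.0148, 0.2834]
ee_rot: [-0.0, 0.762, 0.648, -0.0]
contact_force: [-0.6, 0.4, -0.2]
width: 0.0001
```

```bash
python3 look.py p4; python3 - <<'E'
from h import *
status()
for c in('scene','top'):
    im,d=cams.get_image(c);save('p4%s.png'%c,im);P=pts(c,d)
    q=P[...,:2]-C;x=q@EX;y=q@EY
    m=(abs(y)<.08)&(x>-.09)&(x<.045);
    xs,zs=x[m],P[...,2][m];k=np.polyfit(xs[zs<.25],zs[zs<.25],1);print(c,'lid angle',np.arctan(-k[0]))
    for n in('jar','jug','mug'):
        for r in spotter.outline_of(n,c)[:1]:
            print(c,n,r['rect'],round(r['conf'],2),np.nanmedian(P[r['region']],0).round(3))
E
```

```text
can ((-7.316810607910156, -162.81732177734375), (68.7752685546875, 74.55906677246094), 89.67097473144531) z 0.206438823805491 950
t 12.5 pos [ 0.3925 -0.0147  0.2835] shelf xy -0.1747 0.0006 F [-0.8 -1.   0. ] w 0.0003 toolz [-0.001  0.    -1.   ] ytool ang -9.27 q [-0.22 -0.03  1.74 -0.    1.43 -0.05]
scene lid angle 0.4207443418280324
scene jar [98.5, 236.3, 44.1, 57.7] 0.91 [ 0.558 -0.315  0.22 ]
scene jug [351.3, 177.6, 31.7, 50.3] 0.68 [0.625 0.219 0.201]
scene mug [351.0, 125.4, 40.5, 42.3] 0.96 [0.339 0.417 0.062]
top lid angle 0.14520347905925665
top jar [446.7, 171.8, 45.0, 36.2] 0.72 [ 0.531 -0.305  0.241]
top jug [209.0, 135.5, 30.6, 39.4] 0.77 [0.6   0.225 0.223]
top mug [132.0, 259.2, 41.2, 40.0] 0.95 [0.322 0.433 0.032]
```

View pics/p4s.png

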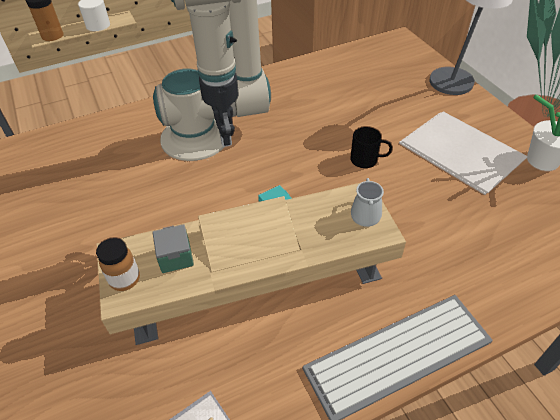

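The lid (around 248,232) stands ajar at about 0.42 rad, and the canister (173,248) is upright beside it. I let things settle briefly and hand in.

Emit:
servo_tool --pt "0 0 0 0 0 0" --pt "0 0 0 0 0 0" --pt "0 0 0 0 0 0" --pt "0 0 0 0 0 0" --pt "0 0 0 0 0 0" --pt "0 0 0 0 0 0" --pt "0 0 0 0 0 0" --pt "0 0 0 0 0 0"

```text
clock: 13.7
position: [0.3919, -0.0146, 0.2838]
ee_rot: [0.0, 0.762, 0.648, -0.0]
contact_force: [-0.0, -1.4, -0.9]
width: -0.0001
```

```bash
python3 - <<'E'
from h import *
im,d=cams.get_image('scene');P=pts('scene',d)
q=P[...,:2]-C;x=q@EX;y=q@EY
m=(abs(y)<.08)&(x>-.09)&(x<.045)
k=np.polyfit(x[m],P[...,2][m],1);print(np.arctan(-k[0]))
print(sign_off())
E
```

```text
0.4202756085884577
the job is handed in; nothing more can be done
None
```

The job is done and handed in at about 14 s of the 48 s allowed. No verdict was reported, so what follows is from my own checks.

- **Canister:** I pushed it with the part-open fingers along the shelf towards the jar. The last measurement has it upright and level at shelf x ≈ -7 mm, y ≈ -163 mm, clear of the lid (130 mm was needed).
- **Lid:** I pressed with shut fingers at lid_front, about 5 mm down with up to 7.8 N, then backed off upwards. In the scene camera the lid measured 0.42 rad twice, about 1.2 s apart, so it is at rest.
- **Jar and jug:** they read within about 2 mm of where they started.
- **Mug:** I took no measurement of it at the start. It looks unmoved in the pictures and the arm never went near it.
- **Robot:** the gripper stands well clear of everything.

**Disagreement:** the top camera gave a lid angle of 0.15 rad. I put this down to the arm covering part of that view and relied on the scene camera, but did not check it further.

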